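# Sight glass in the light beam

### The job

Set up the light stand on the welding bench and check the tank's sight glass: thread the bare steel spacer collar and then the yellow target collar down the stand's post, each fully home and let go. Then pick up the glass block by its two white frosted sides only, never touching its clear polished faces with the fingers and keeping it upright, and hold it in the light beam midway between the lamp and the yellow collar, centred on the beam with the clear faces square to it so that the light goes straight through. The job finishes while the gripper is still holding the glass there in the air; leave the pipe ferrule, the red tin and the wrench where they are.

Things in the scene. Friction and masses are not known exactly. Their poses are not given: they have to be found in the camera images.
- beam (a point): Place where the glass is to be held: on the beam's axis, midway between lamp front and target collar, 67 mm above the underside of the light stand (which is at bench height, z = 0) and 55 mm above its base plate's top. The beam is drawn as a faint yellow rod of 12 mm diameter. x along the beam from lamp to post, z up. Lamp front at x = -84 mm, post axis at x = +105 mm.
- post (a point): Foot of the steel post, on its axis at the top face of the base plate (12 mm above the bench). Post 16 mm in diameter, 64 mm tall, its top 12 mm tapering to a 6 mm tip. z up. When home, the spacer stands on the plate (its centre 20 mm above this point) and the target collar on the spacer (centre 55 mm above this point, its top 6 mm above the post's tip).
- spacer_mid (a point): Centre (half-way up, on the bore axis) of the loose bare steel spacer collar: outer diameter 44 mm, bore 21 mm, 40 mm tall, about 0.36 kg, standing on a 3 mm rubber mat with its bore upright. z along the bore; both ends alike.
- target_mid (a point): Centre (half-way up, on the bore axis) of the loose yellow target collar: outer diameter 44 mm, bore 21 mm, 30 mm tall, about 0.1 kg, standing on a 3 mm rubber mat with its bore upright. z along the bore; both ends alike.
- glass_mid (a point): Centre (half-way up) of the loose glass block, 24 x 30 x 50 mm (x, y, z), about 0.09 kg, upright on the 3 mm mat. The two white frosted sides are normal to its y axis, 30 mm apart: the only ones to grip. The two clear bluish polished faces are normal to its x axis, 24 mm apart; the light passes through them along x, either way round. z up.
- windows: The two clear polished faces of the glass block (part of the block, moves with it; origin at the centre of the block's underside, same axes). Fingers must not touch them.
- spacer: The steel spacer collar; origin at the centre of its underside.
- target: The yellow target collar; origin at the centre of its underside.
- glass: The whole glass block; origin at the centre of its underside.
- stand: Light stand, fixed: aluminium base plate 345 x 90 x 12 mm with a black finned lamp (54 mm diameter, top 94 mm above the bench) at one end and a steel post at the other. Origin on the plate's underside right below the place in the beam; x along the beam from lamp to post, z up.
- ferrule: Bystander: stainless pipe ferrule with a flange, 64 mm wide, 55 mm tall, standing beyond the mat; origin under its centre.
- tin: Bystander: tin with a red label, 66 mm diameter, 110 mm tall, standing beyond the stand; origin under its centre.
- wrench: Bystander: steel wrench lying at the right edge of the work; origin under its middle.

How it is judged (in metres and radians):
On the way, in this order (a step that is already met when the one before it is completed fails the run):
1. the steel spacer collar is fully home on the post and let go (horizontal distance between spacer_mid and post below 0.005 m and z of spacer_mid in the frame of post below 0.0225 m and angle between spacer's own z axis and vertical below 0.1 rad and contact force between the fingers and spacer below 0.1 N), for 0.2 s.
2. the yellow target collar is fully home on top of the spacer and let go (horizontal distance between target_mid and post below 0.005 m and z of target_mid in the frame of post below 0.058 m and angle between target's own z axis and vertical below 0.1 rad and contact force between the fingers and target below 0.1 N), for 0.2 s.
At the end, for the whole second after the job is handed in: Gripper still holds the glass in the air by its frosted sides, at rest: centre within 25 mm along, 7 mm across and 12 mm in height of the place in the beam, square and upright within 0.15 rad, touching only the fingers; spacer home on the plate, target home on the spacer, both on the post (horizontal distance between each of spacer_mid, target_mid and post below 0.005 m and z of spacer_mid in the frame of post below 0.0225 m and z of target_mid in the frame of post between 0.052 and 0.058 m and x of glass_mid in the frame of beam between -0.025 and 0.025 m and y of glass_mid in the frame of beam between -0.007 and 0.007 m and z of glass_mid in the frame of beam between -0.012 and 0.012 m and angle between the x axis of glass and the x axis of stand, either way round below 0.15 rad and angle between glass_mid's own z axis and vertical below 0.15 rad and linear speed of glass below 0.02 m/s and contact force between the fingers and glass above 2 N and contact force between the fingers and windows below 0.1 N and contact force between glass and stand below 0.05 N and contact force between glass and target below 0.05 N); the arm keeps its last pose, push and grip.
It fails at once if the fingers touch a clear polished face of the glass (contact force between the fingers and windows above 0.5 N).
It fails at once if the glass block is tipped (angle between glass_mid's own z axis and vertical above 0.5 rad).
It fails at once if a bystander is disturbed (distance of any of ferrule, tin, wrench from where it was at the start of the episode above 0.02 m).
It also fails if it takes over 70 s, if anything falls off the work surface, if the arm or the gripper's body presses on something with over 40 N, if the wrist force passes 120 N, or if a joint passes its speed limit or range.

### The arm

A 7-joint arm with a two-finger parallel gripper is mounted at the origin on the work surface. World frame = base frame: x ahead of the robot, y to its left, z up, the work surface at z = 0. Lengths are in m, angles in degrees, forces in N, time in s.
With the tool pointing down it reaches from about 0.425 to 0.875 m from the base axis. Payload 4.7 kg.
Tool frame: the origin (TCP) lies midway between the tips of the shut fingers; the grasp point (between the pads) lies 19 mm behind it; z points along the fingers, x is the direction in which the jaws open and shut, and the axes are right-handed (so a half turn about z gives the same grasp; the last joint's range is limited). The gripper opens to 87 mm and grips with 3 to 60 N. Pads are 19 mm wide; open, the fingers measure 117 mm over their backs; the gripper's body (75 mm by 190 mm) begins 51 mm behind the grasp point.
Start: joints at [76.61, 18.392, -4.016, 83.108, 1.295, 78.541, -3.26], TCP at [0.159, -0.63, 0.223] pointing down, gripper open.
Joint ranges: [-163.93, 163.93], [-17.29, 119.83], [-79.2, 71.16], [3.27, 140.29], [-89.18, 269.18], [5.43, 117.66], [-154.24, 154.24]. Speed limits (degrees/s): [147.25, 147.25, 180, 180, 180, 180, 180].

### API

Orientations are given as [roll, pitch, yaw] about the fixed x, y, z axes, in that order (R = Rz(yaw) Ry(pitch) Rx(roll)).
In Python, from cell import telemetry, optics, env gives the robot as it stands.
- The arm moves only by the tool arm_command, never from a script. Its arguments are lists of equal length, an entry for each row: "translation": the shift along the tool's x, y, z in cm, a list of three; "twist": the turn about the tool's z in degrees. In form: {"translation": [[x, y, z], ...], "twist": [twist, ...]}. A call has 1 to 10 rows; each row shifts and turns the pose as measured when the row begins, along the tool's axes as they then stand; what a row does not reach is not made up. A row lasts 1/8 s, in which the tool goes at most 62.5 mm and 10.7 degrees, less where a joint would pass 70% of its speed; a pose out of reach is approached as far as the arm can. A call is refused whole if a number of a shift passes 6.25 or a number of a turn 10.7, either way. A call with a gripper value outside its range is refused whole. "grip" is the opening in per cent of the stroke, from 0 (shut) to 100 (fully open), set as the call begins (left out, the last holds). The fingers move at their own pace and stop on an object; "force" is the grip in N (left out, the last holds). Time passes only in rows, so rows that do not move let the fingers close. It gives the time, the measured TCP pose, the force and the opening at its end, in the units of the state.
- telemetry.get_obs(): the state, without advancing time (a new reading comes with each control period).
- optics.read_camera(name): name is "scene" or "top" or "wrist"; returns a dict with "img" (400x640x3 uint8, blue, green, red), "fx", "fy", "cx", "cy" (pixels), "dist" ([k1, k2, p1, p2, k3] as OpenCV has them; the pictures are not rectified), "extrinsics" (4x4, takes a point from camera to world coordinates); the wrist camera has in their place "hand_eye" (4x4, takes a point from camera to tool coordinates, whose origin is the TCP and whose axes are the tool frame's). Camera axes: x right, y up, looking along -z (the intrinsics and any distortion apply to the point x, -y, -z); pixel columns grow to the right and rows downward; lengths in m; the calibration is good to about 2 mm. A picture is of the moment at which its call begins: read the wrist's pose just before it. There is no depth.
- env.sign_off(): hands the job in, once; it reports no verdict.
The state is a dict: "time_s": time; "qpos": joint angles; "joint_velocities": joint speeds; "effort": joint torques, N m; "tool_pos": TCP position; "tool_rot": TCP orientation; "force": force on the tool from outside, world axes, zero at the start; "wrist_torque": the same for the moment, N m; "grip_width": finger opening in m.
Only numpy, scipy, OpenCV 4.12 (cv2) and the standard library are available. Lean on these libraries where they do the work, as an engineer would, in place of code of your own. Each camera call takes 0.05 s, during which the arm holds its last target. There are 200 camera calls.

## Working session

There is one attempt and no reset: what is moved stays moved. The work goes in short steps, Python scripts to look and compute and a tool call to move; the robot and the scene stay as the last step left them, time stands still between calls to the robot, and variables do not carry over. Pictures are saved under pics/ and viewed, about 8 in all and at most 12, crops included, and the job is handed in when it is done.

Besides the shell and the picture viewer there is one more tool, called after "Call:" as name([rows], argument=value, ...), one row to a line, values as JSON. arm_command: Moves the arm, as the interface text tells. Its arguments: {"type":"object","properties":{"translation":{"type":"array","items":{"type":"array","items":{"type":"number"}}},"twist":{"type":"array","items":{"type":"number"}},"grip":{"type":"number"},"force":{"type":"number"}},"required":["translation","twist"]}

```bash
mkdir -p pics; ls; python3 - <<'E'
from cell import telemetry, optics, env
import cv2
o=telemetry.get_obs()
for k in("time_s","tool_pos","tool_rot","force","grip_width"):print(k,o[k])
for n in("scene","top"):
    c=optics.read_camera(n);cv2.imwrite(f"pics/{n}0.png",c["img"])
    print(n,c["fx"],c["fy"],c["cx"],c["cy"],c["dist"]);print(c["extrinsics"])
E
```

```text
pics
time_s 0.0
tool_pos [ 0.15925503 -0.62960853  0.2214695 ]
tool_rot [ 1.79996001e+02  1.09589930e-01 -7.57998439e+01]
force [-0.07687525 -0.180284    0.45141124]
grip_width 0.0872707117949351
scene 370.5737644947 370.5737644947 319.27929519446803 193.94660916130613 [0.02497152 0.         0.         0.         0.        ]
[[ 0.77791075 -0.35709917  0.51704454  1.05795272]
 [ 0.6283725   0.4442957  -0.63855253 -0.71183449]
 [-0.00169409  0.82163344  0.5700137   0.58750279]
 [ 0.          0.          0.          1.        ]]
top 499.66554647564925 499.66554647564925 310.80405818232947 195.6721687503745 [-0.15572865  0.          0.          0.          0.        ]
[[ 0.02534535  0.98941276 -0.1428986   0.39950141]
 [-0.9995707   0.02298066 -0.01817456 -0.17459036]
 [-0.01469824  0.1432979   0.98957045  1.39811486]
 [ 0.          0.          0.          1.        ]]
```

View pics/top0.png

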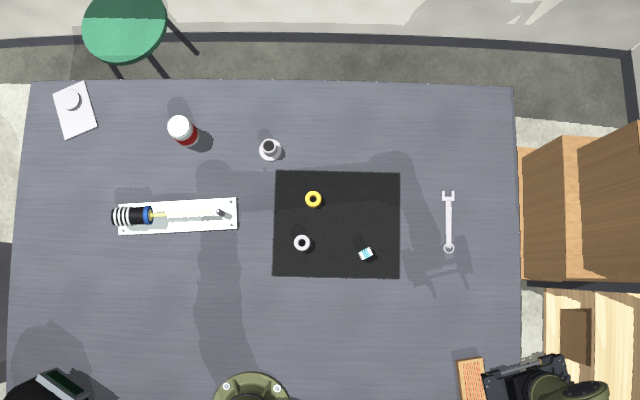

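View pics/scene0.png

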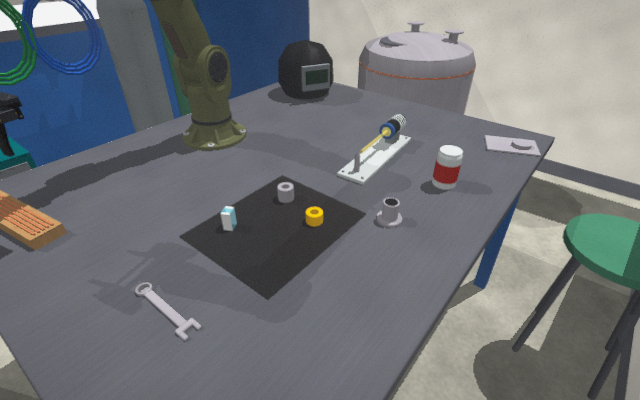

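Top view: stand plate at about cols 118–238, rows 197–235, post tip near (221,212); yellow collar (313,199), steel collar (302,243), glass (366,254). The scene view agrees.

```bash
cat > h.py <<'E'
import numpy as np, cv2
from cell import telemetry, optics, env
from scipy.spatial.transform import Rotation as Ro
def cam(n):
    o=telemetry.get_obs(); c=optics.read_camera(n)
    if n=="wrist":
        T=np.eye(4);T[:3,:3]=Ro.from_euler("xyz",o["tool_rot"],degrees=True).as_matrix();T[:3,3]=o["tool_pos"]
        c["extrinsics"]=T@np.array(c["hand_eye"])
    c["E"]=np.array(c["extrinsics"]); c["K"]=np.array([[c["fx"],0,c["cx"]],[0,c["fy"],c["cy"]],[0,0,1]]); c["o"]=o
    return c
def cast(c,px,z):
    p=cv2.undistortPoints(np.array(px,float).reshape(-1,1,2),c["K"],np.array(c["dist"])).reshape(-1,2)
    d=np.c_[p[:,0],-p[:,1],-np.ones(len(p))]@c["E"][:3,:3].T; t=c["E"][:3,3]
    return t+d*((z-t[2])/d[:,2])[:,None]
def proj(c,P):
    q=(np.atleast_2d(P)-c["E"][:3,3])@c["E"][:3,:3]; q=q*[1,-1,-1]
    return cv2.projectPoints(q,np.zeros(3),np.zeros(3),c["K"],np.array(c["dist"]))[0].reshape(-1,2)
def blobs(m,amin=30):
    n,l,s,ce=cv2.connectedComponentsWithStats(m.astype(np.uint8))
    return [(s[i][4],ce[i],l==i) for i in range(1,n) if s[i][4]>=amin]
def tool(o,P):
    "world point -> tool coords, cm"
    return Ro.from_euler("xyz",o["tool_rot"],degrees=True).inv().apply(np.array(P)-o["tool_pos"])*100
E
python3 - <<'E'
from h import *
c=cam("top");i=c["img"];hsv=cv2.cvtColor(i,cv2.COLOR_BGR2HSV)
reg=np.zeros(i.shape[:2],bool);reg[172:276,277:398]=1
br=(hsv[...,2]>90)&reg
for a,ce,m in blobs(br,25):
    f=cv2.fillPoly(np.zeros(i.shape[:2],np.uint8),[max(cv2.findContours(m.astype(np.uint8),0,2)[0],key=len)],1)
    M=cv2.moments(f,True);q=[M["m10"]/M["m00"],M["m01"]/M["m00"]]
    print(a,np.round(q,1),hsv[m].mean(0).round(),*[cast(c,[q],z)[0].round(4) for z in(.028,.038)])
reg[:]=0;reg[190:240,112:245]=1
for a,ce,m in blobs((hsv[...,2]>170)&(hsv[...,1]<60)&reg,200):
    ct=max(cv2.findContours(m.astype(np.uint8),0,2)[0],key=len);r=cv2.minAreaRect(ct);b=cv2.boxPoints(r);print(a,b);w=cast(c,b,.012)
    print(w.round(4),np.linalg.norm(w-np.roll(w,1,0),axis=1))
cv2.imwrite("pics/z.png",np.vstack([cv2.resize(i[185:245,105:245],None,fx=5,fy=5,interpolation=2),cv2.resize(i[180:240+30,285:385],(700,280),interpolation=2)[:290]]))
E
```

```text
202 [312.9 198.6] [ 26. 137. 228.] [ 0.5893 -0.1553  0.028 ] [ 0.5879 -0.1555  0.038 ]
192 [301.4 242.3] [130.   6. 212.] [ 0.4678 -0.1271  0.028 ] [ 0.4673 -0.1274  0.038 ]
129 [365.1 253.2] [ 79.  43. 226.] [ 0.4421 -0.3016  0.028 ] [ 0.4417 -0.3007  0.038 ]
3224 [[112.17289  203.66312 ]
 [235.33986  196.55731 ]
 [237.17105  228.29782 ]
 [114.004074 235.40363 ]]
[[0.563  0.424  0.012 ]
 [0.5922 0.0635 0.012 ]
 [0.5028 0.0543 0.012 ]
 [0.4717 0.4113 0.012 ]] [0.09221975 0.36165479 0.0898851  0.35840842]
```

View pics/z.png

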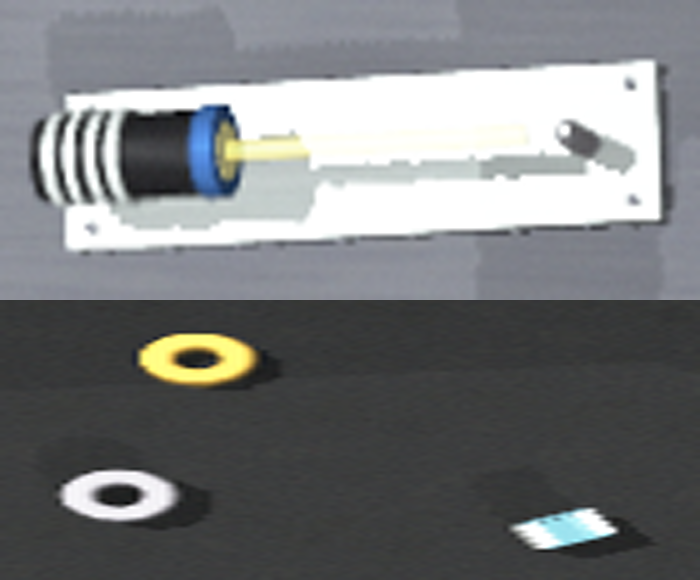

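Call:
arm_command([
  [-4.1, -4.2, 0],
  [-4.1, -4.2, 0],
  [-4.1, -4.2, 0],
  [-4.1, -4.2, 0],
  [-4.1, -4.2, 0],
  [-4.1, -4.2, 0],
  [-4.1, -4.2, 0],
  [-4.1, -4.2, 0],
  [-4.1, -4.2, 0],
  [0, 0, 0],
], twist=[0, 0, 0, 0, 0, 0, 0, 0, 0, 0], grip=100, force=25)

```text
time_s: 1.4
tool_pos: [0.4425, -0.1646, 0.219]
tool_rot: [180.0, 0.1, -75.9]
force: [-0.4, -1.1, -0.0]
grip_width: 0.0871
```

```bash
python3 - <<'E'
from h import *
c=cam("wrist");print(c["E"].round(3),c["o"]["tool_pos"],c["fx"],c["dist"])
cv2.imwrite("pics/w1.png",c["img"])
for n,P in dict(sp=[.467,-.1275,.043],ta=[.588,-.1555,.033],gl=[.4417,-.3007,.053]).items():print(n,proj(c,P))
E
```

```text
[[ 0.243  0.939  0.245  0.509]
 [-0.97   0.235  0.058 -0.147]
 [-0.003 -0.252  0.968  0.382]
 [ 0.     0.     0.     1.   ]] [ 0.44248554 -0.16456782  0.21897157] 356.9453360561193 [-0.06978014  0.          0.          0.          0.        ]
sp [[290.43116184 143.97509564]]
ta [[351.30224387  21.59546149]]
gl [[457.33468692 214.25703384]]
```

View pics/w1.png

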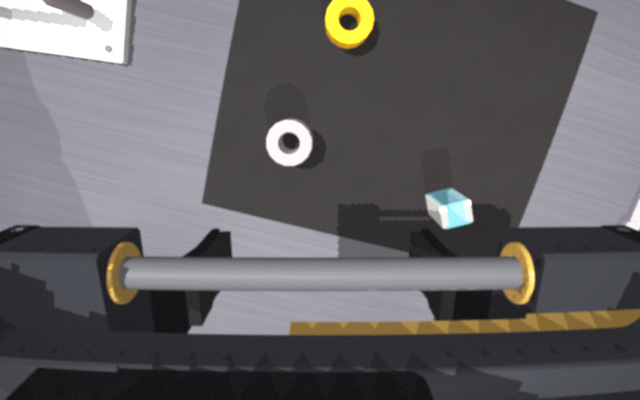

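Wrist view: steel collar at (290,143), yellow at (350,21), glass at (450,208) — all where the top camera predicts.

```bash
cat >> h.py <<'E'
def ring(c,guess,z,mask,r=60):
    "outer contour ellipse of a collar's top face near guess"
    g=proj(c,guess)[0]; m=mask.astype(np.uint8).copy(); k=np.zeros_like(m); cv2.circle(k,tuple(int(v) for v in g),r,1,-1)
    ct=max(cv2.findContours(m*k,cv2.RETR_EXTERNAL,cv2.CHAIN_APPROX_NONE)[0],key=cv2.contourArea)
    e=cv2.fitEllipse(ct); P=cast(c,[e[0]],z)[0]
    s=cast(c,[np.array(e[0])+[e[1][0]/2,0],np.array(e[0])-[e[1][0]/2,0]],z); return P,np.linalg.norm(s[0]-s[1]),e
E
python3 - <<'E'
from h import *
c=cam("wrist");h=cv2.cvtColor(c["img"],cv2.COLOR_BGR2HSV)
for t in(170,220):print(ring(c,[.467,-.1275,.043],.043,(h[...,2]>t)&(h[...,1]<40),40))
P=ring(c,[.467,-.1275,.043],.043,(h[...,2]>220)&(h[...,1]<40),40)[0]
print(tool(c["o"],[P[0],P[1],.011]))
m=(h[...,1]>150)&(h[...,0]>18)&(h[...,0]<34);print(ring(c,[.588,-.1555,.033],.033,m,40))
E
```

```text
(array([ 0.46807991, -0.12531602,  0.043     ]), np.float64(0.0428987641720169), ((285.5474853515625, 140.1400604248047), (45.32807922363281, 46.277828216552734), 155.96578979492188))
(array([ 0.46810757, -0.1253848 ,  0.043     ]), np.float64(0.041661219207961606), ((285.62481689453125, 140.12879943847656), (44.02188491821289, 44.91261672973633), 149.90037536621094))
[-3.3968005  -3.66868585 20.77376109]
(array([ 0.58612896, -0.15346321,  0.033     ]), np.float64(0.043606833930241645), ((345.2685241699219, 20.32550811767578), (47.91390609741211, 51.275535583496094), 70.3992919921875))
```

Call:
arm_command([
  [-3.4, -3.7, 0],
  [0, 0, 5],
  [0, 0, 5],
  [0, 0, 5],
  [0, 0, 2],
  [0, 0, 0],
], twist=[0, 0, 0, 0, 0, 0])

```text
time_s: 2.25
tool_pos: [0.4645, -0.1403, 0.0434]
tool_rot: [179.7, -0.2, -77.5]
force: [-0.5, -0.7, 0.9]
grip_width: 0.0871
```

Call:
arm_command([
  [-1.4, -0.7, 0],
  [0, 0, 0],
], twist=[1.5, 0])

```text
time_s: 2.5
tool_pos: [0.4684, -0.1281, 0.0446]
tool_rot: [179.8, -0.3, -79.3]
force: [-0.3, -0.2, 0.4]
grip_width: 0.0869
```

Call:
arm_command([
  [-0.2, 0, 1.7],
  [0, 0, 1.6],
  [0, 0, 0],
], twist=[0, 0, 0])

```text
time_s: 2.88
tool_pos: [0.4679, -0.1292, 0.0104]
tool_rot: [179.8, -0.4, -79.5]
force: [0.3, 0.4, -0.4]
grip_width: 0.0872
```

Call:
arm_command([
  [0, 0, 0],
  [0, 0, 0],
  [0, 0, 0],
  [0, 0, 0],
  [0, 0, 0],
], twist=[0, 0, 0, 0, 0], grip=0, force=30)

```text
time_s: 3.5
tool_pos: [0.4684, -0.1291, 0.0109]
tool_rot: [179.8, -0.4, -79.4]
force: [-0.0, 1.6, -0.0]
grip_width: 0.0448
```

Call:
arm_command([
  [0, 0, -3],
  [0, 0, -5],
  [0, 0, -5],
  [0, 0, -3],
  [0, 0, 0],
], twist=[0, 0, 0, 0, 0])

```text
time_s: 4.12
tool_pos: [0.465, -0.127, 0.1715]
tool_rot: [179.4, -0.2, -79.4]
force: [-0.7, 0.5, -4.2]
grip_width: 0.0433
```

```bash
python3 - <<'E'
from h import *
c=cam("top");o=c["o"];print(o["tool_pos"],o["tool_rot"],o["grip_width"],o["force"])
cv2.imwrite("pics/t2.png",cv2.resize(c["img"][180:250,190:330],(800,400),interpolation=2))
i=c["img"];g=cv2.cvtColor(i,6)[200:222,206:234]
print(cast(c,[(217.8,211.8)],.076), cast(c,[(236,197.4),(237.4,228.4),(118,204.2),(118.5,235)],.012).round(4))
d=np.where(g<150);print(sorted(zip(d[1]+206,d[0]+200))[:6])
E
```

```text
[ 0.46501348 -0.12695446  0.1714796 ] [ 1.79421481e+02 -1.74757352e-01 -7.94013402e+01] 0.04332449206032809 [-0.69506209  0.49532476 -4.16937807]
[[0.5409023  0.09815203 0.076     ]] [[0.5898 0.0615 0.012 ]
 [0.5025 0.0536 0.012 ]
 [0.5619 0.406  0.012 ]
 [0.4733 0.3978 0.012 ]]
[(np.int64(217), np.int64(213)), (np.int64(218), np.int64(213)), (np.int64(219), np.int64(209)), (np.int64(219), np.int64(210)), (np.int64(219), np.int64(211)), (np.int64(219), np.int64(212))]
```

Call:
arm_command([
  [-4.1, -0.6, -0.6],
  [-4.1, -0.6, -0.6],
  [-4.1, -0.6, -0.6],
  [-4.1, -0.6, -0.6],
  [-4.1, -0.6, 0],
  [0, 0, 0],
  [0, 0, 0],
], twist=[0, 0, 0, 0, 0, 0, 0])

```text
time_s: 5.05
tool_pos: [0.4459, 0.0849, 0.1778]
tool_rot: [177.9, 0.4, -79.5]
force: [0.7, -0.8, -3.6]
grip_width: 0.043
```

```bash
python3 - <<'E'
from h import *
c=cam("wrist");o=c["o"];print(o["tool_pos"],o["tool_rot"],o["grip_width"],o["force"])
cv2.imwrite("pics/w3.png",c["img"]);print(proj(c,[[.541,.098,.076],[.541,.098,.012]]))
c=cam("top");cv2.imwrite("pics/t3.png",c["img"])
E
```

```text
[0.44591045 0.08489133 0.17780514] [177.89985356   0.44028758 -79.53691695] 0.04296646070937139 [ 0.72430349 -0.82294781 -3.62597066]
[[329.42822112  59.52873732]
 [328.18659317  65.94421627]]
```

View pics/w3.png

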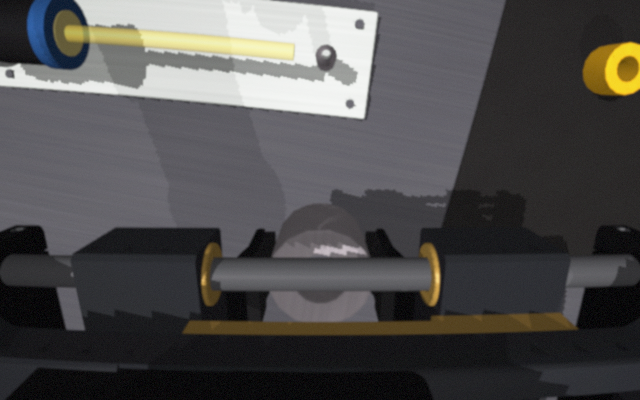

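Wrist view: steel collar held between the fingers; post top-on at (326,56) on the white plate, about 4 px from prediction.

```bash
python3 - <<'E'
from h import *
c=cam("wrist");o=c["o"];print(o["tool_pos"],o["tool_rot"]);i=c["img"]
g=cv2.cvtColor(i,6);r=g[40:72,310:340];print(r[::2,::2])
m=np.zeros(g.shape,bool);m[40:71,312:338]=g[40:71,312:338]<130
for a,ce,b in blobs(m,20):
    ys,xs=np.where(b);print(a,ce,xs.min(),xs.max(),ys.min(),ys.max(),cast(c,[ce],.060),cast(c,[ce],.07))
E
```

```text
[0.44614318 0.08488826 0.17828021] [177.93455286   0.46488384 -79.59548311]
[[240 229 226 226 225 225 226 226 225 228 239 240 241 240 240]
 [240 230 227 228 227 228 227 226 227 227 234 240 240 240 240]
 [238 230 226 227 226 226 222 220 212 216 227 240 241 242 242]
 [240 235 228 226 225 195 147 127 117 122 167 227 240 241 241]
 [242 238 228 223 180 126 116 115 109  98  91 131 225 239 240]
 [242 237 227 198 126 120 137 174 183 150  95  82 167 235 239]
 [240 236 226 157 116 129 187 225 228 219 140  80  96 213 241]
 [242 241 226 134 114 136 201 225 226 215 145  80  86 200 241]
 [242 243 228 127 108 122 149 171 200 169  97  80  80 171 238]
 [241 242 233 139 105 107 111 119 122 107  79  82  83 171 238]
 [241 242 238 159  96  95  95  87  83  71  77  83  90 145 182]
 [240 241 240 179  87  89  84  80  69  73  85  83 104 148 155]
 [239 236 236 205  91  78  78  74  69  74  80  84 125 154 154]
 [231 191 178 179 104  83  79  75  69  73  82  93 143 153 154]
 [169 160 156 155 127  91  81  81  79  81  90 126 154 156 152]
 [156 156 155 157 151 126 102  90  91 103 125 152 156 157 156]]
326 [325.78834356  59.50613497] 316 335 46 70 [[0.54223905 0.100591   0.06      ]] [[0.54140422 0.10050271 0.07      ]]
```

Call:
arm_command([
  [0, -5, 0],
  [0.3, -4.8, 0],
  [0, 0, 2.5],
  [0, 0, 2.5],
  [0, 0, 0],
], twist=[0, 0, 0, 0, 0])

```text
time_s: 5.82
tool_pos: [0.5459, 0.0912, 0.1217]
tool_rot: [177.9, 0.2, -80.4]
force: [-0.3, -0.2, -3.3]
grip_width: 0.0434
```

Call:
arm_command([
  [-0.9, 0.15, 1],
  [0, 0, 0],
], twist=[0, 0])

```text
time_s: 6.08
tool_pos: [0.5431, 0.0997, 0.1124]
tool_rot: [178.0, 0.2, -80.5]
force: [-0.3, -0.0, -3.3]
grip_width: 0.0434
```

```bash
python3 - <<'E'
from h import *
c=cam("wrist");o=c["o"];print(o["tool_pos"],o["tool_rot"],o["qpos"])
a=c["img"]
s=cam("scene")["img"]
cv2.imwrite("pics/m4.png",np.vstack([cv2.resize(a[160:400,200:440],(400,400)),cv2.resize(s[100:190,320:430],(400,327)[:2],interpolation=2)[:190]]))
cv2.imwrite("pics/s4.png",np.hstack([cv2.resize(a[180:340,220:420],(400,320)),cv2.resize(s[100:190,320:430],(391,320),interpolation=2)]))
E
```

```text
[0.54307462 0.09965892 0.11242754] [177.95893633   0.22163275 -80.51249904] [  27.44260663   18.74764914  -47.1977179   101.80685571   14.16648657
   67.86813025 -104.60736592]
```

View pics/s4.png

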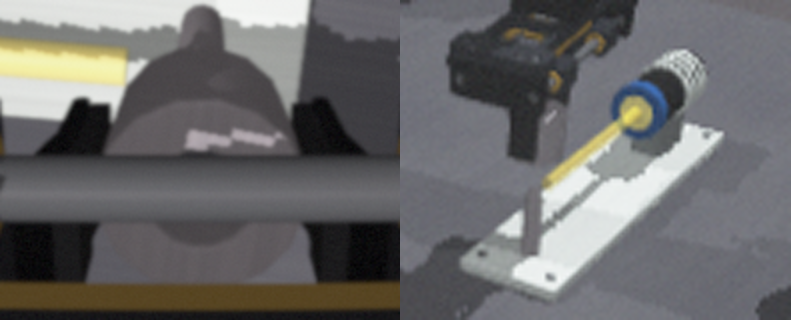

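```bash
python3 - <<'E'
from h import *
c=cam("wrist");o=c["o"];g=cv2.cvtColor(c["img"],6)
print(g[176:200:2,308:336:2])
print(o["tool_pos"],cast(c,[(321.5,182.5)],.012),proj(c,[[.543+.0079,.0995+.0013,.012]]))
# spacer bottom-front edge expected vs seen
zb=o["tool_pos"][2]-.0109+.003
print(zb,proj(c,[[.543+.0217,.0997+.0037,zb],[.543+.0217,.0997+.0037,zb+.04]]))
E
```

```text
[[228 228 228 227 228 228 228 227 227 237 242 242 243 243]
 [227 227 229 227 226 227 227 226 227 230 241 243 242 242]
 [228 228 228 228 227 228 228 228 228 230 241 242 243 242]
 [229 229 228 230 227 225 224 225 228 234 242 243 243 242]
 [227 226 226 206 173 146 142 163 202 233 243 243 243 242]
 [230 225 187 128 102  98  94  87 100 159 226 242 242 243]
 [230 199 119 102 103  98  90  81  76  84 193 241 245 244]
 [224 156 105 104 101  96  93  85  78  73 111 188 211 227]
 [217 130 107 105 103  97  90  87  78  76  86 143 159 164]
 [185 114 107 104 105  95  92  86  78  72  79 134 160 160]
 [123 107 106 105 101  97  85  79  74  74  75 129 158 158]
 [115 106 108 107  99  88  77  76  76  76  72 121 156 158]]
[0.54445368 0.09889126 0.11344337] [[0.55234004 0.10087883 0.012     ]] [[321.29185582 184.3347543 ]]
0.10554336752444995 [[320.60928389 203.42019391]
 [320.38684976 234.07264879]]
```

Call:
arm_command([
  [0, 0.05, 1.5],
  [0, -0.05, 1.3],
  [0, -0.04, 1.0],
  [0, 0, 0],
], twist=[0, 0, 0, 0])

```text
time_s: 6.72
tool_pos: [0.5437, 0.0982, 0.073]
tool_rot: [178.1, 0.1, -80.6]
force: [-0.7, -0.4, -3.2]
grip_width: 0.0435
```

No contact with the bottom 11 mm below the tip; continue.

Call:
arm_command([
  [-0.1, -0.05, 1.4],
  [0, -0.04, 1.3],
  [0, -0.04, 1.2],
  [0, -0.04, 1],
  [0, 0, 0],
], twist=[0, 0, 0, 0, 0])

```text
time_s: 7.35
tool_pos: [0.5443, 0.0996, 0.0207]
tool_rot: [178.2, 0.1, -80.6]
force: [0.1, -0.4, -2.8]
grip_width: 0.0434
```

Call:
arm_command([
  [0, 0, 0.2],
  [0, 0, 0],
], twist=[0, 0])

```text
time_s: 7.6
tool_pos: [0.5446, 0.0997, 0.0208]
tool_rot: [178.2, 0.1, -80.6]
force: [0.4, -0.1, -4.0]
grip_width: 0.0433
```

Call:
arm_command([
  [0, 0, 0],
  [0, 0, 0],
  [0, 0, 0],
  [0, 0, 0],
], twist=[0, 0, 0, 0], grip=100)

```text
time_s: 8.1
tool_pos: [0.5463, 0.1001, 0.0221]
tool_rot: [178.4, 0.1, -80.6]
force: [0.1, 1.3, -1.3]
grip_width: 0.0753
```

Call:
arm_command([
  [0, 0, 0],
  [0, 0, -3],
  [0, 0, -5],
  [0, 0, -5],
  [0, 0, -3],
  [0, 0, 0],
], twist=[0, 0, 0, 0, 0, 0])

```text
time_s: 8.85
tool_pos: [0.5503, 0.1006, 0.186]
tool_rot: [178.3, 0.1, -80.6]
force: [-0.1, 0.2, 0.1]
grip_width: 0.087
```

```bash
python3 - <<'E'
from h import *
o=telemetry.get_obs();print(o["tool_pos"],o["tool_rot"],o["force"],tool(o,[.587,-.1545,.2]),tool(o,[.543,.0995,.05]))
a=cam("wrist");cv2.imwrite("pics/w5.png",a["img"]);print(proj(a,[[.543,.0995,.052],[.543,.0995,.076]]))
E
```

```text
[0.55032242 0.10064091 0.18596393] [ 1.78289576e+02  1.02840480e-01 -8.05928694e+01] [-0.13562729  0.22153864  0.11696799] [25.76790267  0.59484244 -1.43274346] [ 0.01727686  0.33488625 13.61244492]
[[322.02293419 191.41177441]
 [322.10494527 199.36086031]]
```

View pics/w5.png

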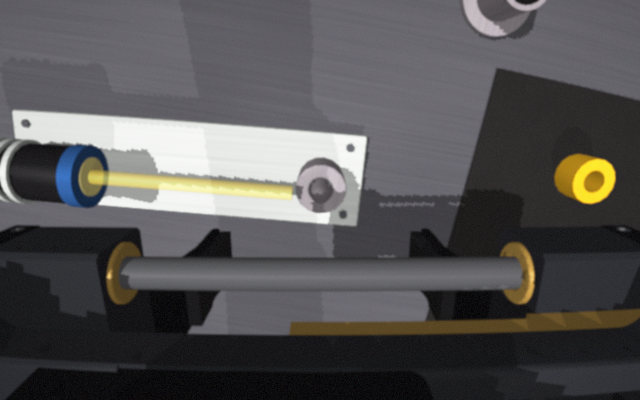

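Spacer ring at (321,185) sits flat on the plate with the post tip (320,188) in its bore. On to the yellow collar.

Call:
arm_command([
  [4.5, 0.8, -0.5],
  [5.3, 0.9, -0.5],
  [5.3, 0.9, 0],
  [5.3, 0.9, 0],
  [5.3, 0.9, 0],
  [0, 0, 0],
  [0, 0, 0],
], twist=[0, 0, 0, 0, 0, 0, 0])

```text
time_s: 9.78
tool_pos: [0.5423, -0.1663, 0.1832]
tool_rot: [177.3, 0.6, -80.4]
force: [0.0, -0.5, -0.6]
grip_width: 0.0868
```

```bash
cat > y.py <<'E'
from h import *
c=cam("wrist");h=cv2.cvtColor(c["img"],cv2.COLOR_BGR2HSV);o=c["o"];print(o["tool_pos"],o["tool_rot"])
m=(h[...,1]>130)&(h[...,0]>16)&(h[...,0]<36)
print(ring(c,[.587,-.1545,.033],.033,m,50))
# bore: dark hole inside
g=proj(c,[.587,-.1545,.033])[0];cs,hi=cv2.findContours(m.astype(np.uint8),cv2.RETR_CCOMP,cv2.CHAIN_APPROX_NONE)
for k,q in enumerate(cs):
    if hi[0][k][3]>=0 and cv2.contourArea(q)>60:
        e=cv2.fitEllipse(q);P=cast(c,[e[0]],.033)[0];print("bore",e,P,tool(o,[P[0],P[1],.008]))
E
python3 y.py
```

```text
[ 0.54232413 -0.16630788  0.18321095] [177.25827208   0.58691557 -80.36664295]
(array([ 0.5906197 , -0.15295715,  0.033     ]), np.float64(0.04499984397712833), ((317.6240539550781, 119.007080078125), (52.622711181640625, 53.44056701660156), 165.05328369140625))
bore ((529.9932861328125, 278.2118835449219), (7.7995805740356445, 40.951438903808594), 2.125009536743164) [ 0.473763  -0.3883317  0.033    ] [20.92036802  9.63495524 17.78894686]
bore ((317.72393798828125, 117.93013763427734), (19.187894821166992, 20.940149307250977), 109.25437927246094) [ 0.59152905 -0.15289233  0.033     ] [-0.31972725 -5.90809984 17.26244178]
```

Call:
arm_command([
  [-0.2, -3, 0],
  [-0.2, -2.8, 3],
  [0, 0, 4],
  [0, 0, 4],
  [0, 0, 0],
], twist=[0, 0, 0, 0, 0])

```text
time_s: 10.45
tool_pos: [0.5951, -0.1437, 0.0668]
tool_rot: [177.2, 0.6, -79.7]
force: [-1.3, 0.4, 0.3]
grip_width: 0.0869
```

```bash
python3 - <<'E'
from h import *
o=telemetry.get_obs();print(o["tool_pos"],o["tool_rot"],tool(o,[.590,-.153,.008]))
E
```

```text
[ 0.59513315 -0.14374856  0.06681803] [177.22455984   0.64291567 -79.69821051] [0.88437954 0.38535583 5.89782701]
```

Call:
arm_command([
  [0.9, 0.4, 2],
  [0, 0, 2.3],
  [0, 0, 1.5],
  [0, 0, 0],
], twist=[0, 0, 0, 0])

```text
time_s: 10.95
tool_pos: [0.5927, -0.1546, 0.0106]
tool_rot: [177.6, 0.4, -79.6]
force: [0.2, 0.3, 0.3]
grip_width: 0.0869
```

Call:
arm_command([
  [0, 0, 0],
  [0, 0, 0],
  [0, 0, 0],
  [0, 0, 0],
  [0, 0, 0],
], twist=[0, 0, 0, 0, 0], grip=0, force=15)

```text
time_s: 11.58
tool_pos: [0.5949, -0.1551, 0.0137]
tool_rot: [177.8, 0.3, -79.6]
force: [-0.4, 0.1, 0.4]
grip_width: 0.045
```

Call:
arm_command([
  [0, 0, 0],
  [0, 0, 0],
  [0, 0.5, 0.7],
  [0, 0, 0.1],
], twist=[0, 0, 0, 0], grip=65)

```text
time_s: 12.08
tool_pos: [0.5891, -0.1561, 0.0052]
tool_rot: [177.8, 0.3, -79.6]
force: [-0.4, 0.2, -0.2]
grip_width: 0.0563
```

Call:
arm_command([
  [0, 0, 0],
  [0, 0, 0],
  [0, 0, 0],
  [0, 0, 0],
], twist=[0, 0, 0, 0], grip=0)

```text
time_s: 12.58
tool_pos: [0.5889, -0.1562, 0.0049]
tool_rot: [177.8, 0.3, -79.6]
force: [1.0, 0.6, -0.6]
grip_width: 0.0438
```

Call:
arm_command([
  [0, 0, -3],
  [0, 0, -5],
  [0, 0, -5],
  [0, 0, -2],
  [0, 0, 0],
], twist=[0, 0, 0, 0, 0])

```text
time_s: 13.2
tool_pos: [0.5943, -0.1554, 0.1579]
tool_rot: [177.7, 0.4, -79.6]
force: [0.5, 0.8, -1.2]
grip_width: 0.0437
```

```bash
python3 - <<'E'
from h import *
o=telemetry.get_obs();print(o["tool_pos"],o["tool_rot"],tool(o,[.545,.0995,.13]))
E
```

```text
[ 0.59428481 -0.15541797  0.15792284] [177.65103589   0.36035433 -79.60285228] [-25.94460248   0.12570718   2.96315868]
```

Call:
arm_command([
  [-4.3, 0, 0.2],
  [-5.3, 0, 0.2],
  [-5.3, 0, 0.3],
  [-5.3, 0, 0.3],
  [-3.5, 0.1, 0.5],
  [0, 0, 0],
  [0, 0, 0],
], twist=[0, 0, 0, 0, 0, 0, 0])

```text
time_s: 14.08
tool_pos: [0.5439, 0.0817, 0.1342]
tool_rot: [177.0, 0.5, -79.8]
force: [0.3, 0.0, -0.9]
grip_width: 0.0437
```

```bash
python3 - <<'E'
from h import *
o=telemetry.get_obs();print(o["tool_pos"],o["tool_rot"],tool(o,[.545,.0995,.10]))
E
```

```text
[0.54386123 0.08169609 0.13417359] [176.99446706   0.48660233 -79.77164906] [-1.70279081 -0.60757056  3.40477137]
```

Call:
arm_command([
  [-1.7, -0.4, 1],
  [0, 0, 1],
  [0, 0, 0.5],
  [0, 0, 0],
], twist=[0, 0, 0, 0])

```text
time_s: 14.58
tool_pos: [0.5443, 0.0924, 0.1064]
tool_rot: [176.9, 0.4, -80.3]
force: [0.6, -0.9, -0.4]
grip_width: 0.0436
```

```bash
python3 - <<'E'
from h import *
c=cam("wrist");o=c["o"];print(o["tool_pos"],o["tool_rot"],tool(o,[.545,.0995,.075]))
s=cam("scene")["img"];cv2.imwrite("pics/s6.png",np.hstack([cv2.resize(c["img"][180:340,220:420],(400,320)),cv2.resize(s[100:190,320:430],(391,320),interpolation=2)]))
E
```

```text
[0.54425384 0.09242445 0.1063745 ] [176.85023609   0.36179739 -80.27454306] [-0.66495678 -0.36540195  3.12635655]
```

View pics/s6.png

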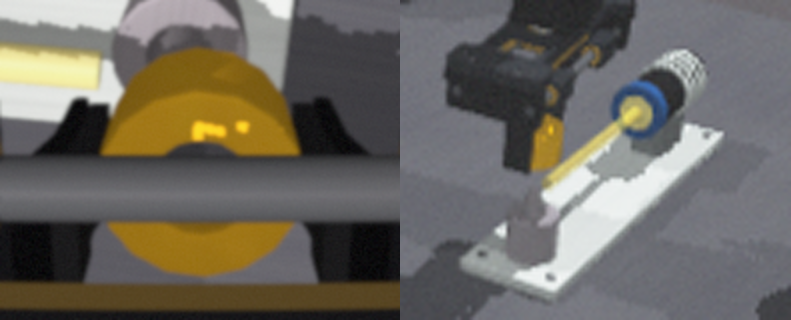

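Both views fit: the post appears about 10 px left of the yellow collar's middle, matching the −0.66 cm still to go.

Call:
arm_command([
  [-0.7, -0.25, 0.5],
  [0, -0.06, 0.8],
  [0, -0.05, 0.8],
  [0, -0.03, 0.6],
  [0, 0, 0],
], twist=[0, 0, 0, 0, 0])

```text
time_s: 15.3
tool_pos: [0.5461, 0.1005, 0.0782]
tool_rot: [176.9, 0.3, -80.3]
force: [0.1, 0.4, -0.3]
grip_width: 0.0439
```

Call:
arm_command([
  [0.1, 0.05, 0.7],
  [0, -0.04, 0.6],
  [0, -0.04, 0.5],
  [0, 0, 0],
], twist=[0, 0, 0, 0])

```text
time_s: 15.8
tool_pos: [0.545, 0.0993, 0.0589]
tool_rot: [176.9, 0.3, -80.3]
force: [-0.0, -0.1, -1.8]
grip_width: 0.0437
```

Call:
arm_command([
  [0, 0, 0.4],
  [0, 0, 0.2],
  [0, 0, 0],
], twist=[0, 0, 0])

```text
time_s: 16.18
tool_pos: [0.545, 0.0994, 0.0542]
tool_rot: [176.9, 0.3, -80.3]
force: [-1.2, -0.4, -0.4]
grip_width: 0.0437
```

Call:
arm_command([
  [0, 0, 0.1],
  [0, 0, 0],
], twist=[0, 0])

```text
time_s: 16.42
tool_pos: [0.545, 0.0994, 0.054]
tool_rot: [176.9, 0.2, -80.3]
force: [-1.1, -0.7, 1.0]
grip_width: 0.0437
```

Call:
arm_command([
  [0, 0, 0],
  [0, 0, 0],
  [0, 0, 0],
  [0, 0, 0],
  [0, 0, 0],
], twist=[0, 0, 0, 0, 0], grip=100)

```text
time_s: 17.05
tool_pos: [0.5464, 0.0995, 0.0537]
tool_rot: [177.0, 0.3, -80.3]
force: [0.0, 0.0, 0.0]
grip_width: 0.0835
```

Call:
arm_command([
  [0, 0, -3],
  [0, 0, -5],
  [0, 0, -5],
  [0, 0, -1],
  [0, 0, 0],
], twist=[0, 0, 0, 0, 0])

```text
time_s: 17.68
tool_pos: [0.5529, 0.0998, 0.196]
tool_rot: [176.9, 0.3, -80.3]
force: [0.8, 0.0, -1.2]
grip_width: 0.087
```

```bash
python3 - <<'E'
from h import *
c=cam("wrist");o=c["o"];print(o["tool_pos"],o["tool_rot"],tool(o,[.442,-.3005,.2]))
s=cam("scene")["img"];cv2.imwrite("pics/s7.png",np.hstack([cv2.resize(c["img"][120:280,220:420],(400,320)),cv2.resize(s[100:190,320:430],(391,320),interpolation=2)]))
c=cam("top");cv2.imwrite("pics/t7.png",cv2.resize(c["img"][235:275,345:385],(480,480),interpolation=2))
E
```

```text
[0.5528664  0.09976871 0.19598719] [176.89629071   0.3041473  -80.27677759] [37.57681931 17.6940576   0.35778216]
```

View pics/s7.png

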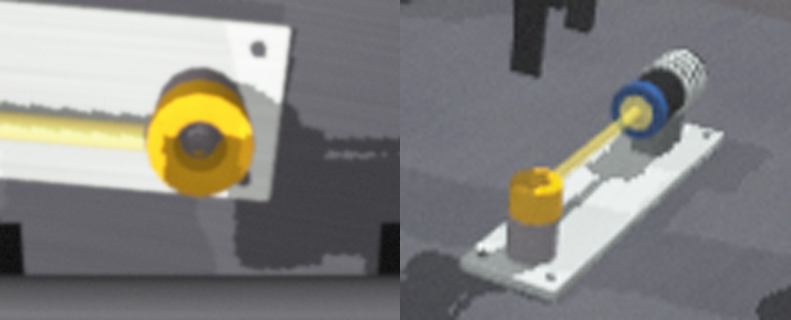

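Both collars home: yellow stacked flush on the steel one with the post tip inside the bore (wrist crop (200,138)). Now the glass.

Call:
arm_command([
  [4.5, 2.6, 0],
  [4.9, 2.8, 0],
  [4.9, 2.8, 0],
  [4.9, 2.8, 0],
  [4.9, 2.8, 0],
  [4.9, 2.8, 0],
  [4.9, 2.8, 0],
  [4.0, 2.2, 0],
  [0, 0, 0],
  [0, 0, 0],
], twist=[0, 0, 0, 0, 0, 0, 0, 0, 0, 0])

```text
time_s: 19.08
tool_pos: [0.391, -0.3198, 0.1883]
tool_rot: [175.7, 1.4, -80.1]
force: [0.7, 1.1, 0.8]
grip_width: 0.0875
```

```bash
python3 - <<'E'
from h import *
c=cam("wrist");o=c["o"];print(o["tool_pos"],o["tool_rot"],o["qpos"].round(1));g=proj(c,[.442,-.3005,.053])[0];print(g)
u,v=int(g[0]),int(g[1]);u0=max(u-50,0);v0=max(v-50,0);print(u0,v0)
cv2.imwrite("pics/w8.png",cv2.resize(c["img"][v0:v0+100,u0:u0+100],(600,600),interpolation=2)); cv2.imwrite("pics/w8f.png",c["img"])
E
```

```text
[ 0.39095818 -0.3198078   0.18830745] [175.68541254   1.35819388 -80.1474028 ] [ 62.8   6.8 -30.  102.    5.5  76.2 -48.7]
[313.09010047 111.33458293]
263 61
```

View pics/w8.png

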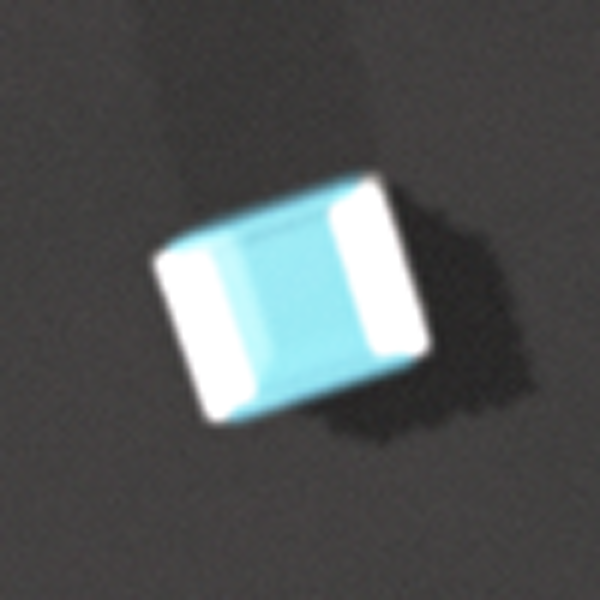

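Glass seen clearly: white frosted sides left and right, corners in crop at (155,258), (375,172), (430,350), (212,422).

```bash
cat > g.py <<'E'
from h import *
import sys
c=cam("wrist");o=c["o"];h=cv2.cvtColor(c["img"],cv2.COLOR_BGR2HSV)
g=proj(c,[.442,-.3005,.053])[0];k=np.zeros(h.shape[:2],np.uint8);cv2.circle(k,tuple(int(v) for v in g),38,1,-1)
m=((h[...,2]>130)&(k>0)).astype(np.uint8)
ct=max(cv2.findContours(m,0,1)[0],key=cv2.contourArea);b=cv2.boxPoints(cv2.minAreaRect(ct))
w=cast(c,b,.053);e=np.roll(w,-1,0)-w;l=np.linalg.norm(e,axis=1);print(b.round(1).tolist(),l)
for d in e[:2]:print(np.degrees(np.arctan2(d[1],d[0])),np.linalg.norm(d))
wh=m.astype(bool)&(h[...,1]<40)
q=[cast(c,[ce],.053)[0] for a,ce,_ in sorted(blobs(wh,20),key=lambda t:-t[0])[:2]];print("white",q)
if len(q)==2: d=q[0]-q[1];print(np.degrees(np.arctan2(d[1],d[0])),np.linalg.norm(d))
P=w.mean(0);print(P,o["tool_pos"],o["tool_rot"],tool(o,[P[0],P[1],.02]))
E
python3 g.py
```

```text
[[286.6000061035156, 100.80000305175781], [325.0, 88.0], [335.3999938964844, 119.19999694824219], [297.0, 132.0]] [0.03224761 0.02583866 0.03303225 0.02617531]
-62.37639335845501 0.03224760901945199
-150.99282644174778 0.025838657444613514
white [array([ 0.44813648, -0.30969437,  0.053     ]), array([ 0.4365857 , -0.28807541,  0.053     ])]
-61.88488780404855 0.02451122228720086
[ 0.44228103 -0.29901166  0.053     ] [ 0.39070624 -0.320096    0.1883117 ] [175.65403283   1.32892698 -80.14858087] [-0.80426074 -6.70372397 16.39349322]
```

Call:
arm_command([
  [0, 0, 0],
  [0, 0, 0],
  [0, 0, 0],
], twist=[-9, -9, 0])

```text
time_s: 19.55
tool_pos: [0.3932, -0.3156, 0.1882]
tool_rot: [176.3, 2.7, -61.2]
force: [-0.3, 0.1, 0.5]
grip_width: 0.0865
```

```bash
python3 g.py; python3 -c "
from h import *
print(telemetry.get_obs()['qpos'].round(1))"
```

```text
[[321.0, 100.0], [361.0, 100.0], [361.0, 133.0], [321.0, 133.0]] [0.03188666 0.02626393 0.03270962 0.02636784]
-61.067156765621704 0.031886657374940675
-149.48971040832322 0.026263934579426933
white [array([ 0.4481118 , -0.30965651,  0.053     ]), array([ 0.43646496, -0.2879167 ,  0.053     ])]
-61.8203436770845 0.02466309920508286
[ 0.44259068 -0.29896616  0.053     ] [ 0.39316762 -0.31560089  0.18824181] [176.31946521   2.65412648 -61.24553355] [ 1.69726797 -6.19861382 16.39948367]
[ 63.6   6.8 -31.3 102.1   5.6  76.3 -30.5]
```

Call:
arm_command([
  [0.9, -3.1, 1.5],
  [0.9, -3.1, 3],
  [0, 0, 2.5],
  [0, 0, 1],
  [0, 0, 0],
], twist=[0, 0, 0, 0, 0])

```text
time_s: 20.23
tool_pos: [0.4533, -0.2992, 0.1028]
tool_rot: [176.3, 2.4, -61.9]
force: [0.3, -0.0, 0.3]
grip_width: 0.0871
```

```bash
python3 - <<'E'
from h import *
o=telemetry.get_obs();print(o["tool_pos"],o["tool_rot"],tool(o,[.4425,-.299,.06]),tool(o,[.4425,-.299,.014]))
E
```

```text
[ 0.45330299 -0.29919153  0.10280644] [176.34929627   2.41543317 -61.85915514] [-0.34552744  0.66791534  4.35038242] [-0.15166147  0.37527658  8.93696923]
```

Call:
arm_command([
  [-0.2, 0.5, 2],
  [0, 0, 2.5],
  [0, 0, 2],
  [0, 0, 0],
], twist=[0, 0, 0, 0])

```text
time_s: 20.72
tool_pos: [0.4453, -0.3025, 0.0423]
tool_rot: [176.5, 1.9, -62.2]
force: [0.5, -0.3, 0.5]
grip_width: 0.0867
```

```bash
python3 - <<'E'
from h import *
o=telemetry.get_obs();print(o["tool_pos"],o["tool_rot"],tool(o,[.4425,-.299,.033]))
c=cam("wrist");print(proj(c,[.4425,-.299,.053]));cv2.imwrite("pics/w9.png",cv2.resize(c["img"][150:330,200:440],(720,540)))
E
```

```text
[ 0.44527495 -0.30253429  0.04232443] [176.48983203   1.88805282 -62.17364183] [-0.41113269  0.02232778  0.94965143]
[[312.85322747 260.78787322]]
```

View pics/w9.png

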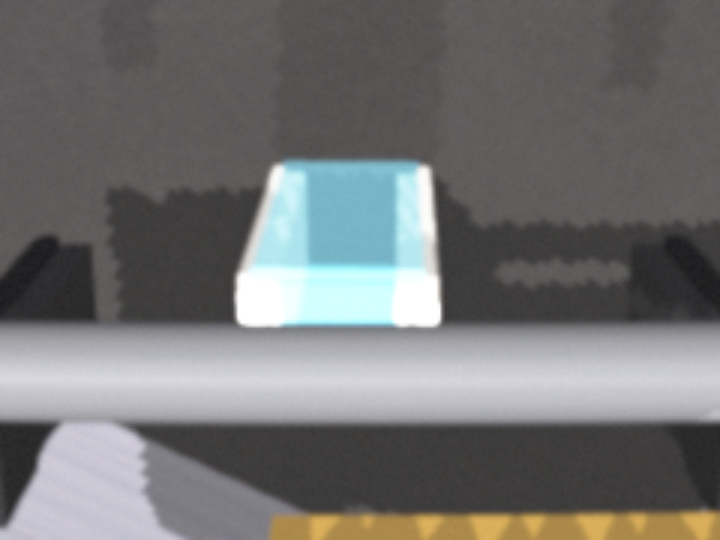

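Glass top front edge at crop row ~268 (image row 239), white sides at cols 238–440; compare with prediction.

```bash
python3 - <<'E'
from h import *
c=cam("wrist");o=c["o"];a=np.radians(-62+90);f=np.array([np.cos(a),np.sin(a),0])
C=np.array([.4425,-.299,0])
print(o["tool_pos"])
for s,z in((.012,.053),(-.012,.053),(.012,.003)):print(s,z,proj(c,C+f*s+[0,0,z]))
P=cast(c,[(279.3,239.5),(346,239.5)],.053);print(P,P.mean(0)-f*.012)
P=cast(c,[(295,204),(343,204)],.003);print(P,P.mean(0)-f*.012)
E
```

```text
[ 0.44625197 -0.30293775  0.04335098]
0.012 0.053 [[310.95851884 237.56865117]]
-0.012 0.053 [[311.58832223 283.30210419]]
0.012 0.003 [[315.69035189 202.49674334]]
[[ 0.445233   -0.28100235  0.053     ]
 [ 0.4599052  -0.30789411  0.053     ]] [ 0.44197373 -0.30008189  0.053     ]
[[ 0.4464281  -0.28300478  0.003     ]
 [ 0.4599271  -0.30798418  0.003     ]] [ 0.44258223 -0.30112814  0.003     ]
```

Call:
arm_command([
  [-0.4, 0.2, 1],
  [0, 0, 1.4],
  [0, 0, 0.5],
], twist=[0, 0, 0])

```text
time_s: 21.2
tool_pos: [0.4424, -0.3016, 0.016]
tool_rot: [176.7, 1.5, -62.2]
force: [0.3, 0.6, 0.7]
grip_width: 0.0872
```

Call:
arm_command([
  [0, 0, 0],
  [0, 0, 0],
  [0, 0, 0],
  [0, 0, 0],
  [0, 0, 0],
], twist=[0, 0, 0, 0, 0], grip=0, force=15)

```text
time_s: 21.82
tool_pos: [0.4427, -0.3015, 0.0159]
tool_rot: [176.7, 1.5, -62.2]
force: [-0.5, -0.2, -0.7]
grip_width: 0.0446
```

```bash
python3 - <<'E'
from h import *
o=telemetry.get_obs();print(o["tool_pos"],o["tool_rot"],o["grip_width"],tool(o,[.442,-.3003,.028]))
E
```

```text
[ 0.44269712 -0.30149914  0.01589163] [176.68272815   1.48339096 -62.16548939] 0.04461496218083009 [-0.16988866  0.07548049 -1.20449365]
```

Still closing.

Call:
arm_command([
  [0, 0, 0],
  [0, 0, 0],
  [0, 0, 0],
  [0, 0, 0],
], twist=[0, 0, 0, 0])

```text
time_s: 22.32
tool_pos: [0.4428, -0.3015, 0.016]
tool_rot: [176.7, 1.5, -62.2]
force: [-0.5, -0.5, -0.1]
grip_width: 0.03
```

Call:
arm_command([
  [0, 0, -1],
  [0, 0, -3],
  [0, 0, -4],
  [0, 0, -4],
  [0, 0, -3],
  [0, 0, -1],
  [0, 0, 0],
], twist=[0, 0, 0, 0, 0, 0, 0])

```text
time_s: 23.2
tool_pos: [0.4527, -0.3001, 0.1821]
tool_rot: [176.7, 1.5, -62.1]
force: [-0.4, -0.6, -0.6]
grip_width: 0.0303
```

Call:
arm_command([
  [0, 0, 0],
  [0, 0, 0],
  [0, 0, 0],
  [0, 0, 0],
  [0, 0, 0],
  [0, 0, 0],
  [0, 0, 0],
  [0, 0, 0],
  [0, 0, 0],
], twist=[-5, -9, -9, -9, -9, -9, -9, -5, 0])

```text
time_s: 24.32
tool_pos: [0.4441, -0.2956, 0.1662]
tool_rot: [-178.9, 4.7, 4.1]
force: [-0.2, 0.3, -1.5]
grip_width: 0.0298
```

```bash
python3 - <<'E'
from h import *
o=telemetry.get_obs();print(o["tool_pos"],o["tool_rot"],o["grip_width"],o["qpos"].round(1),tool(o,[.535,.204,.17]))
E
```

```text
[ 0.44406603 -0.29555356  0.16622182] [-178.92007101    4.73185124    4.11388799] 0.029832419027404806 [ 65.3  13.5 -40.6  99.1  10.5  75.5  26.1] [ 12.57942954 -49.19232436  -0.49331822]
```

Call:
arm_command([
  [0.8, -3, -0.3],
  [1.1, -4.2, -0.3],
  [1.1, -4.2, -0.3],
  [1.1, -4.2, 0],
  [1.1, -4.2, 0],
  [1.1, -4.2, 0],
  [1.1, -4.2, 0],
  [1.1, -4.2, 0],
  [1.1, -4.2, 0],
  [0, 0, 0],
], twist=[0, 0, 0, 0, 0, 0, 0, 0, 0, 0])

```text
time_s: 25.58
tool_pos: [0.5151, 0.0862, 0.1661]
tool_rot: [-178.7, 5.3, 2.8]
force: [-0.8, -0.1, -1.9]
grip_width: 0.0298
```

```bash
cat > p.py <<'E'
from h import *
o=telemetry.get_obs();R=Ro.from_euler("xyz",o["tool_rot"],degrees=True)
R0=Ro.from_euler("xyz",[176.683,1.483,-62.165],degrees=True)
gz=R.apply(R0.inv().apply([0,0,1])); gm=o["tool_pos"]+R.apply([0,.0008,-.0120])
print(o["time_s"],o["tool_pos"],o["tool_rot"],o["grip_width"],o["force"]);print("glass z",gz.round(3),"tilt",np.degrees(np.arccos(gz[2])),"mid",gm)
for z in(.13,.067):print("go",R.inv().apply(np.array([.535,.204,z])-gm)*100)
E
python3 p.py
```

```text
25.575 [0.51509261 0.08623063 0.16611076] [-178.69957223    5.34515987    2.76846273] 0.029848667033538577 [-0.80475198 -0.12764074 -1.87696785]
glass z [ 0.071 -0.077  0.994] tilt 6.012747614270486 mid [0.51625898 0.08521365 0.17803742]
go [  2.88251276 -11.66784407   4.82106879]
go [  3.46939164 -11.52548857  11.0920582 ]
```

Call:
arm_command([
  [0.8, -3, 0.5],
  [0.9, -3.4, 1],
  [0.9, -3.2, 1.2],
  [0.3, -1.5, 1],
  [0, 0, 0],
  [0, 0, 0],
], twist=[-1, -1, 0, 0, 0, 0])

```text
time_s: 26.32
tool_pos: [0.5334, 0.1937, 0.1237]
tool_rot: [-178.9, 5.7, 4.0]
force: [0.6, -0.3, 0.3]
grip_width: 0.03
```

```bash
python3 p.py
```

```text
26.325 [0.53341199 0.19370656 0.12369552] [-178.94451054    5.6722954     3.9728662 ] 0.030003458576329755 [ 0.62395354 -0.30238014  0.34006721]
glass z [ 0.078 -0.071  0.994] tilt 6.048619041646386 mid [0.53466428 0.19277016 0.13562007]
go [ 0.16629894 -1.10767005  0.56875523]
go [ 0.78898207 -0.99218773  6.83684342]
```

Call:
arm_command([
  [0.3, -0.6, 1.5],
  [0.3, -0.4, 2],
  [0.2, 0, 2],
  [0.2, 0, 1.5],
  [0.1, 0, 1],
  [0, 0, 0],
], twist=[-0.5, 0, 0, 0, 0, 0])

```text
time_s: 27.08
tool_pos: [0.536, 0.202, 0.0365]
tool_rot: [-179.0, 5.7, 4.2]
force: [0.6, -0.6, -1.3]
grip_width: 0.0298
```

```bash
python3 p.py
```

```text
27.075 [0.53595826 0.202045   0.03652636] [-179.04607949    5.74744452    4.22525498] 0.029792654603617907 [ 0.60698111 -0.55025709 -1.3258068 ]
glass z [ 0.079 -0.069  0.994] tilt 6.028698107716371 mid [0.53722888 0.20113647 0.04845113]
go [-1.01683322 -0.43670126 -8.08759553]
go [-0.38592801 -0.33234432 -1.82013447]
```

Call:
arm_command([
  [-0.1, -0.3, 0.6],
  [0, 0, 0.3],
  [0, 0, 0.15],
  [0, 0, 0],
], twist=[0, 0, 0, 0])

```text
time_s: 27.58
tool_pos: [0.5347, 0.206, 0.0271]
tool_rot: [-179.0, 5.6, 4.2]
force: [-1.1, 0.1, -1.5]
grip_width: 0.0298
```

Call:
arm_command([
  [0, 0, 0.15],
  [0, 0, 0.1],
  [0, 0, 0],
], twist=[0, 0, 0])

```text
time_s: 27.95
tool_pos: [0.535, 0.2061, 0.0267]
tool_rot: [-179.1, 5.5, 4.2]
force: [-0.1, 0.3, -0.7]
grip_width: 0.0298
```

Call:
arm_command([
  [0, 0, 0],
  [0, 0, 0],
  [0, 0, 0],
  [0, 0, 0],
], twist=[0, 0, 0, 0], grip=46)

```text
time_s: 28.45
tool_pos: [0.5354, 0.2062, 0.0266]
tool_rot: [-179.0, 5.5, 4.2]
force: [-0.6, -0.1, 0.4]
grip_width: 0.0401
```

```bash
python3 - <<'E'
from h import *
c=cam("wrist");o=c["o"];print(o["tool_pos"],o["tool_rot"],o["grip_width"])
cv2.imwrite("pics/w10.png",cv2.resize(c["img"][100:340,160:480],(800,600)))
a=np.radians(-85.3);f=np.array([np.cos(a),np.sin(a),0]);l=np.array([-f[1],f[0],0])
C=np.array([.535,.206,0])
for n in(1,-1):
  for z in(.062,.012): print(n,z,proj(c,[C+n*.015*l-s*f*.012+[0,0,z] for s in(1,-1)]).round(0).tolist())
E
```

```text
[0.53537996 0.20619567 0.02661047] [-179.03341329    5.47341405    4.19904408] 0.04009602469483355
1 0.062 [[350.0, 258.0], [349.0, 313.0]]
1 0.012 [[351.0, 220.0], [351.0, 263.0]]
-1 0.062 [[273.0, 256.0], [276.0, 310.0]]
-1 0.012 [[294.0, 219.0], [296.0, 261.0]]
```

View pics/w10.png

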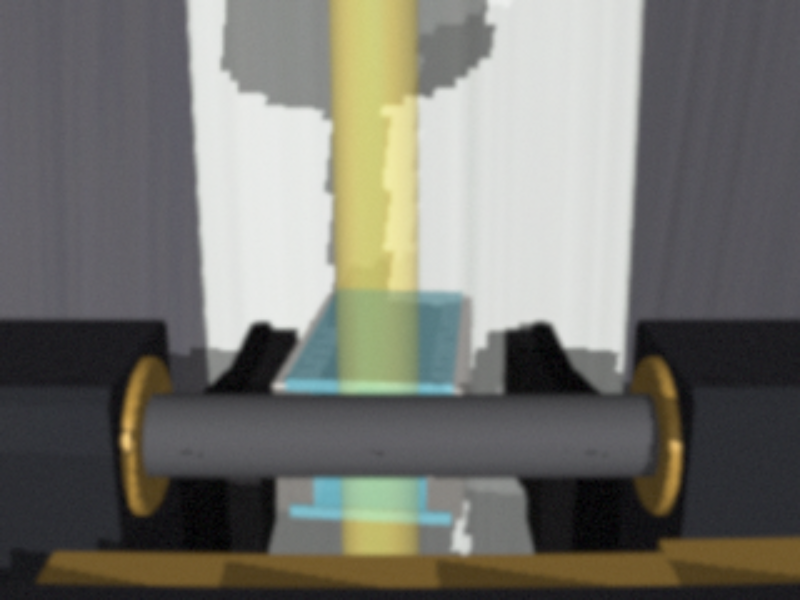

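Glass stands upright on the plate, squarely between the fingers, its top centre (img ~308) within about 1.5 mm of the beam's column (~311). Regrip from here and lift 30 mm.

Call:
arm_command([
  [0, 0, 0],
  [0, 0, 0],
  [0, 0, 0],
  [0, 0, 0],
  [0, 0, 0],
], twist=[0, 0, 0, 0, 0], grip=0, force=18)

```text
time_s: 29.12
tool_pos: [0.5351, 0.2063, 0.0266]
tool_rot: [-179.0, 5.5, 4.2]
force: [-0.3, -0.4, 0.1]
grip_width: 0.0297
```

Call:
arm_command([
  [-0.1, 0, -1],
  [-0.05, 0, -1],
  [-0.05, 0, -0.8],
  [0, 0, 0],
  [0, 0, 0],
], twist=[0, 0, 0, 0, 0])

```text
time_s: 29.75
tool_pos: [0.5364, 0.2057, 0.0571]
tool_rot: [-179.0, 5.4, 4.2]
force: [0.8, 0.1, -0.8]
grip_width: 0.0301
```

```bash
python3 - <<'E'
from h import *
c=cam("wrist");o=c["o"];print(o["tool_pos"],o["tool_rot"],o["grip_width"])
cv2.imwrite("pics/w11.png",c["img"])
for n in("pics/w10.png","pics/w11.png"):
    i=cv2.imread(n)
    if "10" in n:i=cv2.resize(i,(320,240),interpolation=cv2.INTER_AREA)
    else:i=i[100:340,160:480]
    h=cv2.cvtColor(i,40).astype(int);m=(h[...,0]>82)&(h[...,0]<105)&(h[...,1]>80)&(h[...,2]>60)
    for r in range(205,270,4):
        x=np.where(m[r-100])[0]+160
        if len(x):print(n[-7:-4],r,x.min(),x.max(),len(x))
t=cam("top");i=t["img"];h=cv2.cvtColor(i,40)
y=(h[...,0]>18)&(h[...,0]<34)&(h[...,1]>110);y[:,:205]=0;y[:,260:]=0
for a,ce,m in blobs(y,40):print("yellow",a,ce,cast(t,[ce],.082))
E
```

```text
[0.53637287 0.20574327 0.05708165] [-179.03772555    5.42789076    4.19562285] 0.030103248219590435
w10 225 292 335 8
w10 229 291 335 8
w10 233 330 333 4
w10 237 329 332 4
w10 241 329 331 3
w10 245 291 332 6
w10 249 289 331 6
w10 253 275 338 29
w10 257 285 339 21
w11 241 301 338 2
w11 245 301 340 5
w11 249 301 339 3
w11 253 288 345 14
w11 257 287 352 39
yellow 183 [217.89071038 210.57377049] [[0.54356075 0.09683471 0.082     ]]
```

```bash
python3 - <<'E'
from h import *
c=cam("wrist");o=c["o"];i=c["img"];h=cv2.cvtColor(i,40).astype(int)
R=Ro.from_euler("xyz",o["tool_rot"],degrees=True);gm=o["tool_pos"]+R.apply([0,0,-.0105]);print("glass",gm)
m=(h[...,0]>18)&(h[...,0]<36)&(h[...,1]>60);pts=[]
for r in range(100,231,10):
    x=np.where(m[r,260:360])[0]+260
    if len(x)>20:pts.append((x.min()/2+x.max()/2,r));print(r,x.min(),x.max())
w=cast(c,pts,.067);k=np.polyfit(w[:,1],w[:,0],1);print(w[[0,-1]],"beam yaw",np.degrees(np.arctan2(-1,-k[0])),"beam x at glass",np.polyval(k,gm[1]))
print("glass proj",proj(c,gm))
E
```

```text
glass [0.53731626 0.20567686 0.06736179]
100 302 329
110 302 329
120 303 329
130 303 329
140 303 329
150 303 329
160 303 328
170 303 329
180 304 329
190 304 329
200 304 329
210 304 329
[[0.52971551 0.27727574 0.067     ]
 [0.53347538 0.22950787 0.067     ]] beam yaw -85.50662742955917 beam x at glass 0.5353649173889397
glass proj [[321.0821478  260.19550066]]
```

Call:
arm_command([
  [-0.15, 0, 0],
  [0, 0, 0],
  [0, 0, 0],
  [0, 0, 0],
], twist=[0, 0, 0, 0])

```text
time_s: 30.4
tool_pos: [0.5341, 0.2056, 0.0564]
tool_rot: [-179.0, 5.5, 4.2]
force: [0.8, -0.8, -1.4]
grip_width: 0.0299
```

```bash
python3 - <<'E'
from h import *
o=telemetry.get_obs();print(o["time_s"],o["tool_pos"],o["tool_rot"],o["grip_width"],o["joint_velocities"].round(2))
R=Ro.from_euler("xyz",o["tool_rot"],degrees=True);gm=o["tool_pos"]+R.apply([0,0,-.0105]);print(gm)
if abs(gm[0]-.5354)<.004 and abs(gm[2]-.067)<.006 and abs(o["grip_width"]-.03)<.002: print(env.sign_off())
E
```

```text
30.4 [0.53412068 0.20555056 0.05635054] [-179.03999845    5.52774458    4.21351277] 0.029927178949604488 [ 0.05  0.02 -0.1  -0.   -0.05  0.02  0.05]
[0.53514217 0.20544942 0.06680025]
the job is handed in; nothing more can be done
None
```

I threaded the spacer and then the yellow collar onto the post and let each go. I handed the job in at about 30 s with the gripper holding the glass in the beam by its frosted sides. The sign-off gave no verdict.

- **Collars:** after release, the wrist and scene pictures showed the yellow collar flush on the steel one, with the post tip in the bore. A later top-camera check put the yellow collar about 3 mm from my working post position. I did not measure its height on its own.
- **Glass position:** the centre is estimated at (0.535, 0.205, 0.067) m. That is within about 1 mm of the beam axis across and in height, and about 1.5 mm off along it. The finger opening is 30 mm, which fits a grip on the frosted sides.
- **Glass tilt:** this is the weakest point. The tool's tilt grew over the moves, and the first grasp left the glass about 6° off upright. I set the glass down on the base plate and gripped it again. The jaws turned it to their own 5.5° tilt, about 0.10 rad against the 0.15 rad limit. The yaw agrees with the beam to about 0.3°.
- **Disagreements:** before the first insertion, the cameras differed by about 2–4 mm on the post position. Both collars still went on without noticeable force.
- **Not checked:** I did not measure the ferrule, tin and wrench again; no move went near them.

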